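Find where the warped setting board rocks and wedge it steady

TASK

The round wooden setting board is warped and rocks on the glass table when it is pressed near some part of its rim, so snaps cannot be hammered on it. Press the rim down at places round the board until you know which side tips, then slide the little wooden wedge, thin end first, under the rim in the middle of that side until it sits snug, so that the board is neither loose nor jacked up. Finally press firmly on the board above the wedge for a moment to prove that it no longer tips, then let go, with the board where it stood and the black spool, pin box and blue chalk left alone.

Things in the scene. Friction and masses are not known exactly. Their poses are not given: they have to be found in the camera images.
- board: round setting board: beech, 184 mm across, 26 mm thick, 0.7 to 1 kg, a steel disc (40 mm) in the middle of its top, a brown cork foot as its lowest 10 mm. Loose on the table, level. Origin: middle of the underside, z up. Its yaw and its place tell nothing about the warp. Pressed by 10 N near the rim within about 60 degrees of the warped direction it tips that way by 0.06 rad; elsewhere not.
- board_base (a point): the middle of the board's underside. The cork is flat on the table except on one side (any direction, new every time): from a straight line 12 mm from the middle outwards it rises evenly, to 4.5 mm above the table at the rim in the middle of that side, 3.3 mm at 40 degrees to either hand of it, 0 at 82 degrees. Released, the tipped board falls back level.
- board_top (a point): the middle of the board's flat top, 26 mm above the table. Pressed firmly 77 mm out from here, the top sinks under the fingers by 3.7 mm in the middle of the warped side, 2.4 mm at 45 degrees to either hand of it, 1.5 mm at 60 degrees, and not beyond 80 degrees; there it stands firm.
- wedge: hardwood wedge lying flat on the table, 52 mm long, 26 mm wide, 30 g; 1.5 mm thick at the thin end, rising evenly to 12 mm at the thick end, whose last 11 mm are red. Origin: middle of the underside; x points from the thick to the thin end, z up. It can be gripped across its width near the thick end, or pushed against the upright face of the thick end.
- wedge_tip (a point): middle of the wedge's thin edge, at table height (26 mm ahead of the wedge's origin along its x). When snug in the middle of the warped side, pushed with about 3 N, it lies 15 to 20 mm inside the board's rim.
- black_spool: spool of black thread standing on its end, 30 mm across, 52 mm tall; origin: middle of its underside. A bystander.
- pin_tin: milky square pin box, 60 x 64 x 27 mm; origin: middle of its underside. A bystander.
- chalk: flat blue cake of tailor's chalk, 45 x 39 x 6 mm; origin: middle of its underside. A bystander.
There are look-alikes about, which are no part of the job. Of the things that look like the wedge, the smallest one is meant.

How it is judged (in metres and radians):
On the way, in this order (a step that is already met when the one before it is completed fails the run):
1. the board is pressed by the fingers and tips (more than 0.035 rad) (angle between board's own z axis and vertical above 0.035 rad and contact force between the fingers and board above 1 N), for 0.1 s.
2. the wedge's thin end lies on the table at least 11 mm inside the rim, under the level board (horizontal distance between wedge_tip and board below 0.081 m and height (world z) of wedge_tip below 0.003 m and angle between board's own z axis and vertical below 0.008 rad), for 0.2 s.
3. the board is pressed down with more than 3 N above the wedge and stays level (contact force between the fingers and board above 3 N and horizontal distance between the grasp point and wedge_tip below 0.045 m and angle between board's own z axis and vertical below 0.014 rad), for 0.3 s.
At the end, for the whole second after the job is handed in: the wedge lies flat on the table with its thin end at least 11 mm inside the rim under the board, the board is level within 0.008 rad, within 40 mm of where it stood, and both are at rest (all of step 2 and angle between wedge's own z axis and vertical below 0.1 rad and distance of board from where it was at the start of the episode below 0.04 m and linear speed of each of board, wedge below 0.01 m/s); the robot touches nothing.
It fails at once if the black spool is moved by more than 20 mm (distance of black_spool from where it was at the start of the episode above 0.02 m).
It fails at once if the pin box is moved by more than 20 mm (distance of pin_tin from where it was at the start of the episode above 0.02 m).
It fails at once if the chalk is moved by more than 20 mm (distance of chalk from where it was at the start of the episode above 0.02 m).
It also fails if it takes over 61 s, if anything falls off the work surface, if the arm or the gripper's body presses on something with over 40 N, if the wrist force passes 120 N, or if a joint passes its speed limit or range.

ROBOT

A 6-joint arm with a two-finger parallel gripper is mounted at the origin on a cart in front of the work surface, level with it; the furniture and walls round the work are solid. World frame = base frame: x ahead of the robot, y to its left, z up, the work surface at z = 0. Lengths are in mm, angles in rad, forces in N, time in s.
With the tool pointing down it reaches from about 300 to 750 mm from the base axis. Payload 8.5 kg.
Tool frame: the origin (TCP) lies at the very end of the fingers, on their centre line; the grasp point (between the pads) lies behind it (env.hold_point_z is the z of the grasp point in the tool frame, in mm); z points along the fingers, y is the line along which they close (so a half turn about z gives the same grasp; the last joint's range is limited). The gripper opens to 85 mm and grips with 20 to 120 N. Pads are 22 mm wide; open, the fingers measure 114 mm over their backs; the gripper's body (76 mm by 85 mm) begins 54 mm behind the grasp point. The pads swing forward as they close: fully open they stand 13 mm farther back than shut.
Start: joints at [0.925, 0.381, 1.297, -0, 1.464, -0.215], TCP at [229.668, 499.733, 231.322] pointing down, gripper open.
Joint ranges: [-3.11, 3.11], [-0.89, 2.33], [0.22, 2.48], [-1.42, 4.56], [0.17, 2.85], [-2.88, 2.88]. Speed limits (rad/s): [2.39, 2.39, 3.14, 3.14, 3.14, 3.14].

INTERFACE

Orientations are given as [roll, pitch, yaw] about the fixed x, y, z axes, in that order (R = Rz(yaw) Ry(pitch) Rx(roll)).
In Python, from bench import env gives the robot as it stands.
- The arm moves only by the shell command python3 -m handwheel 'ROWS' [FORCE]. ROWS is JSON, a list of rows, each a list of 5 numbers: the gripper command: -1 is fully open, 1 is shut, values between are in proportion, then the shift along the world's x, y, z in m, then the turn about the world's z in degrees. In form: [[hand, x, y, z, roll], ...]. A call has 1 to 8 rows; each row is the pose to reach, as a shift and turn from the pose commanded when the call began; what a row does not reach only later rows make up. A row lasts 1/10 s, in which the tool goes at most 50 mm and 8.59 degrees, less where a joint would pass 70% of its speed; a pose out of reach is approached as far as the arm can. A call with a gripper value outside its range is refused whole. The fingers move at their own pace and stop on an object; FORCE is the grip in N (left out, the last holds). Time passes only in rows, so rows that repeat a pose let the fingers close. It gives the time, the measured TCP pose, the force, the opening and the grip force at its end, in the units of the state.
- env.sense(): the state, without advancing time (a new reading comes with each control period).
- env.camera(name): name is "scene" or "top" or "wrist"; returns a dict with "img" (480x640x3 uint8, blue, green, red), "fx", "fy", "cx", "cy" (pixels), "R" (3x3) and "t" (3): a world point X has camera coordinates R X + t. Camera axes: x right, y down, z forward; pixel columns grow to the right and rows downward; lengths in mm; the calibration is good to about 2 mm. A picture is of the moment at which its call begins. There is no depth.
- env.close_job(): hands the job in; it is judged then, once.
Trained networks look in a picture, given as the dict that the camera call returned (one of the last four; its "shot" number tells which), for a name from the list of things; names that differ only in an ending like _2 or _b are one class to them, and where a whole thing is asked for, a point or a joint stands for the part that bears it (a point fixed in the world has none). Each returns a list of dicts, best first, with "score" (0 to 1); they miss things now and then, are a little off and sometimes report something else, mostly with a low value. They report only what shows in the picture. A call takes as long as a camera call. They do not tell look-alikes from the thing itself.
- env.spot_in(picture, thing): "rect" ([left, top, width, height] in pixels, round what is visible of it).
The state is a dict: "clock": time; "joint_pos": joint angles; "qd": joint speeds; "joint_torque": joint torques, N m; "position": TCP position; "tcp_rot": TCP orientation; "force": force on the tool from outside, world axes, zero at the start; "wrist_torque": the same for the moment, N m; "finger_gap": opening from 0.0 (shut) to 1.0 (fully open); "finger_force": force on a finger pad.
Only numpy, scipy, OpenCV 4.12 (cv2) and the standard library are available. Lean on these libraries where they do the work, as an engineer would, in place of code of your own. Each camera call takes 0.05 s, during which the arm holds its last target. There are 200 camera calls.

## Working session

There is one attempt and no reset: what is moved stays moved. The work goes in short steps, Python scripts to look and compute and a shell command to move; the robot and the scene stay as the last step left them, time stands still between calls to the robot, and variables do not carry over. Pictures are saved under pics/ and viewed, at most 13 in all, crops included, and the job is handed in when it is done.

```bash
mkdir -p pics; cat > h.py <<'E'
from bench import env
import numpy as np, cv2
def w(c,u,v,z=0):
    R=np.array(c["R"]);t=np.array(c["t"])
    d=R.T@np.array([(u-c["cx"])/c["fx"],(v-c["cy"])/c["fy"],1.]);o=-R.T@t
    return (o+d*(z-o[2])/d[2])[:2].round(1)
def p(c,X):
    q=np.array(c["R"])@np.array(X,float)+np.array(c["t"]);return c["fx"]*q[0]/q[2]+c["cx"],c["fy"]*q[1]/q[2]+c["cy"]
E
python3 - <<'E'
from h import *
print(env.sense()["position"],env.sense()["tcp_rot"],env.hold_point_z)
for n in("top","scene"):
    c=env.camera(n);cv2.imwrite(f"pics/{n}0.png",c["img"])
    for th in("board","wedge","black_spool","pin_tin","chalk"):
        for d in env.spot_in(c,th)[:4]:
            r=d["rect"];print(n,th,round(d["score"],2),np.round(r),w(c,r[0]+r[2]/2,r[1]+r[3]/2,{"board":26,"wedge":4}.get(th,0)))
E
```

```text
[229.51738607 499.49121278 230.69595487] [-3.14013791e+00 -3.00987096e-04  2.71075636e+00] -18.700000000000003
top board 0.92 [260. 174.  98.  88.] [569.9 -83.3]
top wedge 0.81 [141. 300.  39.  38.] [370.3 211. ]
top wedge 0.77 [132. 190.  36.  31.] [595.9 237.9]
top wedge 0.59 [157. 250.  26.  27.] [478.9 194.7]
top wedge 0.25 [263. 175.  86.  89.] [568.5 -76.6]
top black_spool 0.65 [195. 154.  19.  19.] [685.2 132.4]
top pin_tin 0.61 [448. 200.  41.  34.] [ 575.  -411.2]
top chalk 0.83 [455. 279.  28.  28.] [ 419.8 -407.3]
scene board 0.78 [298. 217.  70.  40.] [550.4 -91.1]
scene wedge 0.6 [240. 202.  19.  18.] [599.8 243.6]
scene wedge 0.51 [225. 223.  20.  13.] [475.3 188.7]
scene wedge 0.48 [192. 228.  17.  20.] [380.2 225.4]
scene black_spool 0.73 [292. 193.   4.  21.] [730.7 174.3]
scene pin_tin 0.7 [432. 257.  33.  24.] [ 599.  -390.6]
scene chalk 0.54 [411. 296.  20.  12.] [ 430.4 -398.7]
```

View pics/top0.png

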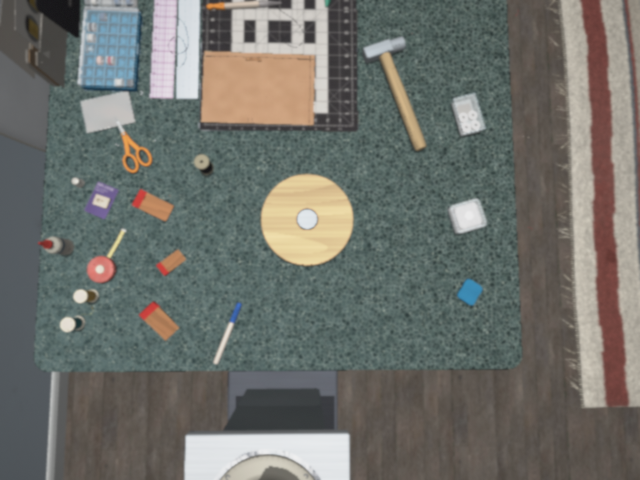

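View pics/scene0.png

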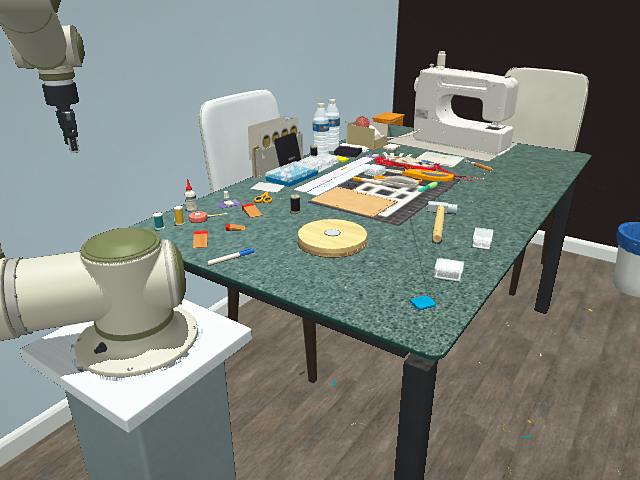

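Wedge-like things in the top view: (153,205), (171,262) and (159,321). The middle one at (171,262) is clearly the smallest, so it fits. I'll confirm it up close with the wrist camera while moving in.

```bash
python3 -m handwheel '[[1,0.035,-0.035,0,0],[1,0.07,-0.07,0,0],[1,0.1,-0.11,0,0],[1,0.13,-0.15,0,0],[1,0.16,-0.19,0,0],[1,0.19,-0.23,0,0],[1,0.22,-0.27,0,0],[1,0.25,-0.31,0.03,0]]' 30
python3 -m handwheel '[[1,0.02,-0.02,0.03,0],[1,0.02,-0.02,0.03,0],[1,0.02,-0.02,0.03,0]]'
python3 - <<'E'
from h import *
c=env.camera("wrist");cv2.imwrite("pics/w1.png",c["img"])
print(env.sense()["position"],env.sense()["force"])
for th in("board","wedge","black_spool"):
    for d in env.spot_in(c,th)[:4]:
        r=d["rect"];print(th,round(d["score"],2),np.round(r),w(c,r[0]+r[2]/2,r[1]+r[3]/2,{"board":26,"wedge":4}.get(th,0)))
E
```

```text
clock: 1.4
position: [475.4, 193.0, 254.9]
tcp_rot: [-3.138, -0.005, 2.71]
force: [0.5, 0.5, 0.3]
finger_gap: -0.001
finger_force: 0.0
clock: 1.7
position: [495.4, 175.2, 286.9]
tcp_rot: [3.141, 0.0, 2.71]
force: [-0.1, 0.5, 0.0]
finger_gap: 0.001
finger_force: 0.0
[494.74780041 175.74837663 286.31053046] [0.32744814 0.11052415 0.10908107]
board 0.8 [ 90. 255. 149. 132.] [556.5 -70.3]
wedge 0.9 [268.  36.  76.  60.] [367.5 213.9]
wedge 0.85 [312. 151.  39.  47.] [482.5 192.4]
wedge 0.66 [372. 230.  64.  33.] [600.3 235.8]
```

View pics/w1.png

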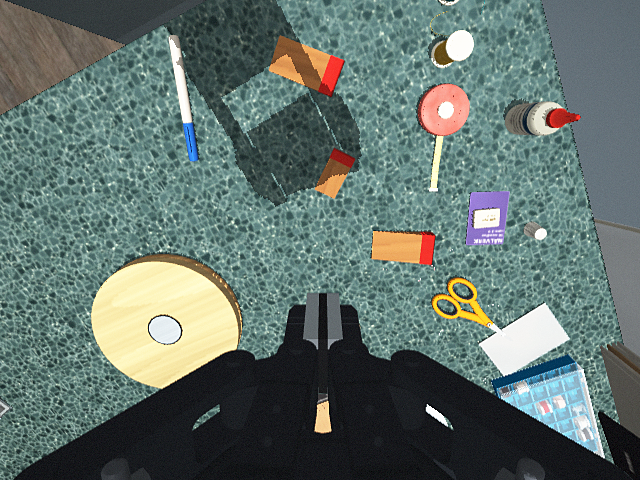

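The wrist view shows the small wedge at (335,175): red end near (344,158), thin edge near (327,194). The two bigger ones are at (307,66) and (403,247). The board disc is at (165,330).

```bash
python3 - <<'E'
from h import *
c=env.camera("wrist");im=c["img"]
big=cv2.resize(im[130:220,280:400],None,fx=5,fy=5,interpolation=cv2.INTER_CUBIC);cv2.imwrite("pics/w2.png",big)
print("disc wrist",w(c,165,330,26))
hsv=cv2.cvtColor(im,cv2.COLOR_BGR2HSV)
m=((hsv[...,0]<16)|(hsv[...,0]>172))&(hsv[...,1]>110)
m=m.astype(np.uint8)*255;roi=np.zeros_like(m);roi[140:210,305:365]=m[140:210,305:365]
k=max(cv2.findContours(roi,0,2)[0],key=cv2.contourArea);b=cv2.boxPoints(cv2.minAreaRect(k))
print("wedge",[list(w(c,*q,4)) for q in b])
# board top rim
m=cv2.inRange(hsv,(15,60,150),(32,160,255));k=max(cv2.findContours(m,0,2)[0],key=cv2.contourArea)
P=np.array([w(c,*q,26) for q in k[:,0]]);print("boardfit",cv2.minEnclosingCircle(P.astype(np.float32)))
t=env.camera("top");print("disc top",w(t,307,219,26))
hsv=cv2.cvtColor(t["img"],cv2.COLOR_BGR2HSV);m=cv2.inRange(hsv,(14,50,130),(34,190,255));m[:170]=0;m[270:]=0;m[:,:250]=0;m[:,365:]=0
k=max(cv2.findContours(m,0,2)[0],key=cv2.contourArea)
P=np.array([w(t,*q,26) for q in k[:,0]]);print("boardfit",cv2.minEnclosingCircle(P.astype(np.float32)))
E
```

```text
disc wrist [567.  -75.3]
wedge [[np.float64(488.1), np.float64(165.7)], [np.float64(455.9), np.float64(206.1)], [np.float64(477.0), np.float64(223.5)], [np.float64(510.2), np.float64(183.3)]]
boardfit ((566.7425537109375, -76.00775909423828), 91.639892578125)
disc top [566.8 -78.8]
boardfit ((566.88330078125, -78.2647933959961), 92.80372619628906)
```

View pics/w2.png

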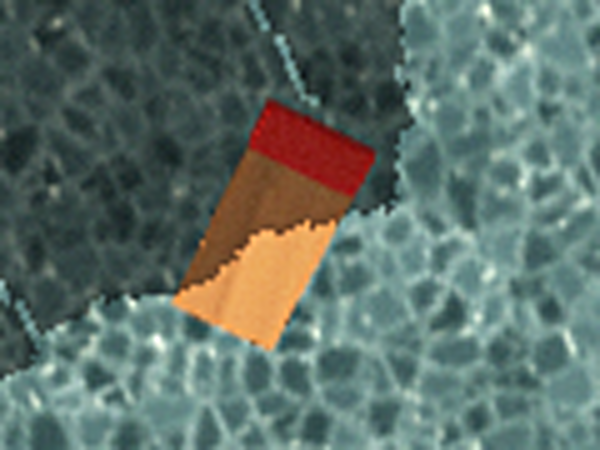

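Confirmed: 52 × 27 mm, thin end toward (499,174), heading about −51°. The board centre is about (567,−77). Now pressing, first at 90° (567,0).

```bash
python3 -m handwheel '[[1,0.02,-0.045,0,0],[1,0.04,-0.09,-0.03,0],[1,0.05,-0.12,-0.07,0],[1,0.06,-0.15,-0.11,0],[1,0.07,-0.172,-0.15,0],[1,0.072,-0.175,-0.2,0],[1,0.072,-0.175,-0.23,0],[1,0.072,-0.175,-0.25,0]]'
python3 -m handwheel '[[1,0,0,-0.006,0],[1,0,0,-0.01,0],[1,0,0,-0.012,0],[1,0,0,-0.012,0],[1,0,0,-0.012,0]]'
```

```text
clock: 2.8
position: [565.9, 0.8, 33.7]
tcp_rot: [-3.141, -0.005, 2.711]
force: [-0.2, 0.6, 0.7]
finger_gap: 0.002
finger_force: 0.0
clock: 3.3
position: [567.9, 0.5, 26.1]
tcp_rot: [3.141, 0.002, 2.711]
force: [-0.3, 0.4, 2.6]
finger_gap: 0.002
finger_force: 1.3
```

```bash
python3 -m handwheel '[[1,0,0,-0.004,0],[1,0,0,-0.006,0],[1,0,0,-0.006,0],[1,0,0,-0.006,0]]'
```

```text
clock: 3.7
position: [569.2, 0.7, 25.0]
tcp_rot: [3.139, 0.007, 2.711]
force: [-11.4, 6.2, 49.6]
finger_gap: -0.004
finger_force: 24.1
```

```bash
python3 -m handwheel '[[1,0,0,0.02,0],[1,-0.03,-0.03,0.025,0],[1,-0.06,-0.06,0.025,0],[1,-0.078,-0.078,0.02,0],[1,-0.078,-0.078,0.01,0],[1,-0.078,-0.078,0.003,0],[1,-0.078,-0.078,0.003,0],[1,-0.078,-0.078,0.003,0]]'
python3 -m handwheel '[[1,0,0,0.02,0],[1,0.03,-0.03,0.025,0],[1,0.06,-0.06,0.025,0],[1,0.078,-0.078,0.02,0],[1,0.078,-0.078,0.01,0],[1,0.078,-0.078,0,0],[1,0.078,-0.078,0,0],[1,0.078,-0.078,0,0]]'
```

```text
clock: 4.5
position: [489.1, -78.4, 25.5]
tcp_rot: [-3.138, 0.002, 2.713]
force: [-21.0, -7.0, 50.9]
finger_gap: -0.0
finger_force: 25.2
clock: 5.3
position: [568.6, -155.7, 25.7]
tcp_rot: [-3.14, 0.006, 2.712]
force: [-7.2, -2.3, 31.8]
finger_gap: 0.003
finger_force: 15.8
```

```bash
python3 -m handwheel '[[1,0,0,0.02,0],[1,0.03,0.03,0.025,0],[1,0.06,0.06,0.025,0],[1,0.077,0.078,0.02,0],[1,0.077,0.078,0.01,0],[1,0.077,0.078,0,0],[1,0.077,0.078,0,0],[1,0.077,0.078,0,0]]'
python3 - <<'E'
from h import *
t=env.camera("top")
hsv=cv2.cvtColor(t["img"],cv2.COLOR_BGR2HSV);m=cv2.inRange(hsv,(14,50,130),(34,190,255));m[:170]=0;m[270:]=0;m[:,:250]=0;m[:,365:]=0
k=max(cv2.findContours(m,0,2)[0],key=cv2.contourArea)
P=np.array([w(t,*q,26) for q in k[:,0]]);print("boardfit",cv2.minEnclosingCircle(P.astype(np.float32)))
E
python3 -m handwheel '[[1,0,0,0.02,0],[1,-0.01,0.03,0.02,0],[1,-0.022,0.055,0.02,0],[1,-0.022,0.055,0.01,0],[1,-0.022,0.055,0,0],[1,-0.022,0.055,0,0],[1,-0.022,0.055,0,0],[1,-0.022,0.055,0,0]]'
```

```text
clock: 6.1
position: [644.2, -76.7, 23.0]
tcp_rot: [3.139, 0.001, 2.71]
force: [0.4, 7.2, 11.9]
finger_gap: -0.004
finger_force: 5.8
boardfit ((548.3499755859375, -130.6999969482422), 72.0803451538086)
clock: 6.95
position: [622.4, -22.8, 23.0]
tcp_rot: [3.14, -0.0, 2.71]
force: [-4.4, 6.2, 18.4]
finger_gap: -0.004
finger_force: 9.2
```

```bash
python3 -m handwheel '[[1,0,0,0.015,0],[1,-0.024,0.016,0.015,0],[1,-0.024,0.016,0.008,0],[1,-0.024,0.016,0,0],[1,-0.024,0.016,0,0],[1,-0.024,0.016,0,0],[1,-0.024,0.016,0,0]]'
python3 -m handwheel '[[1,0,0,0.015,0],[1,0.016,-0.04,0.02,0],[1,0.032,-0.08,0.02,0],[1,0.041,-0.1,0.015,0],[1,0.041,-0.1,0,0],[1,0.041,-0.1,0,0],[1,0.041,-0.1,0,0],[1,0.041,-0.1,0,0]]'
python3 -m handwheel '[[1,0,0,0.015,0],[1,-0.008,-0.013,0.015,0],[1,-0.017,-0.026,0.01,0],[1,-0.017,-0.026,0,0],[1,-0.017,-0.026,0,0],[1,-0.017,-0.026,0,0],[1,-0.017,-0.026,0,0]]'
```

```text
clock: 7.65
position: [598.5, -7.1, 23.9]
tcp_rot: [3.141, -0.0, 2.71]
force: [-11.4, 5.5, 29.9]
finger_gap: -0.003
finger_force: 14.6
clock: 8.45
position: [641.8, -110.9, 23.5]
tcp_rot: [-3.139, 0.008, 2.709]
force: [0.8, -8.6, 13.7]
finger_gap: 0.001
finger_force: 6.7
clock: 9.15
position: [621.9, -135.8, 24.4]
tcp_rot: [-3.138, 0.003, 2.71]
force: [-11.2, -7.4, 29.2]
finger_gap: 0.0
finger_force: 14.2
```

```bash
python3 -m handwheel '[[1,0,0,0.02,0],[-1,-0.03,0.05,0.06,-8],[-1,-0.05,0.1,0.1,-16],[-1,-0.08,0.15,0.1,-20],[-1,-0.1,0.2,0.1,-20],[-1,-0.12,0.24,0.1,-20],[-1,-0.14,0.28,0.1,-20],[-1,-0.15,0.31,0.1,-20]]'
python3 - <<'E'
from h import *
from scipy.optimize import least_squares
D=np.array([[568.5,.5,25.0,49.6],[489.1,-78.4,25.5,50.9],[568.6,-155.7,25.7,31.8],[644.2,-76.7,23,11.9],[622.4,-22.8,23,18.4],[598.5,-7.1,23.9,29.9],[641.8,-110.9,23.5,13.7],[621.9,-135.8,24.4,29.2]])
def f(q):
    d,z0,k,s=q;x=D[:,:2]-[567,-77]
    return z0-k*D[:,3]-np.maximum(0,s*(x@[np.cos(d),np.sin(d)]-12))-D[:,2]
r=least_squares(f,[.3,26.1,.012,.055]);print(np.degrees(r.x[0]),r.x,r.fun.round(2))
t=env.camera("top")
hsv=cv2.cvtColor(t["img"],cv2.COLOR_BGR2HSV);m=cv2.inRange(hsv,(14,50,130),(34,190,255));m[:170]=0;m[270:]=0;m[:,:250]=0;m[:,365:]=0
k=max(cv2.findContours(m,0,2)[0],key=cv2.contourArea)
P=np.array([w(t,*q,26) for q in k[:,0]]);print("boardfit",cv2.minEnclosingCircle(P.astype(np.float32)))
c=env.camera("wrist");im=c["img"]
cv2.imwrite("pics/w3.png",im)
for d in env.spot_in(c,"wedge")[:4]:
    r=d["rect"];print(round(d["score"],2),np.round(r),w(c,r[0]+r[2]/2,r[1]+r[3]/2,4))
for d in env.spot_in(c,"board")[:1]: print(d)
for d in env.spot_in(t,"black_spool")[:1]: r=d["rect"];print(r,w(t,r[0]+r[2]/2,r[1]+r[3]/2,26))
s=env.sense();print(s["position"],s["tcp_rot"],s["finger_gap"],s["joint_pos"])
E
```

```text
clock: 9.95
position: [476.6, 164.2, 120.6]
tcp_rot: [-3.14, -0.001, 2.36]
force: [0.8, 0.4, -0.4]
finger_gap: 0.997
finger_force: 0.0
15.75294534916374 [2.74940763e-01 2.60665789e+01 1.18307476e-02 4.85730847e-02] [-0.03 -0.04 -0.01 -0.1   0.13  0.   -0.06  0.11]
boardfit ((566.59814453125, -78.36601257324219), 92.73020935058594)
0.87 [445. 252. 111.  69.] [598.6 236.5]
0.65 [200.  42. 116.  67.] [366.9 214.1]
0.62 [330. 182.  53.  74.] [481.3 194.1]
{'rect': [97.3, 396.8, 178.5, 81.6], 'score': 0.87}
[194.3, 154.9, 18.3, 19.3] [676.2 128.3]
[478.21668889 162.78093219 120.88116485] [-3.14042769e+00 -5.53883887e-04  2.36146251e+00] 0.9978043408351794 [ 9.35102307e-02  4.18113090e-01  1.59247306e+00 -3.57099639e-04
  1.13225529e+00 -6.97004441e-01]
```

View pics/w3.png

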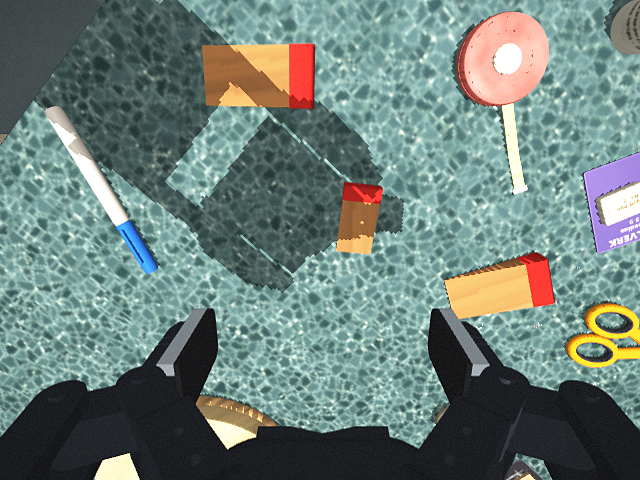

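The wrist view shows the small wedge at (360,218): red end up at (362,191), thin end at (355,251). It is well between the other two. The fit puts the warp at about 16°. Refining the wedge pose for the grasp.

```bash
python3 - <<'E'
from h import *
c=env.camera("wrist");im=c["img"]
hsv=cv2.cvtColor(im,cv2.COLOR_BGR2HSV)
m=(((hsv[...,0]<18)|(hsv[...,0]>172))&(hsv[...,1]>100)).astype(np.uint8)*255
roi=np.zeros_like(m);roi[172:262,325:395]=m[172:262,325:395]
k=max(cv2.findContours(roi,0,2)[0],key=cv2.contourArea);b=cv2.boxPoints(cv2.minAreaRect(k));print(b.round())
for z in (2,12): print(z,[w(c,*q,z).tolist() for q in b])
s=env.sense();print(s["position"],np.degrees(s["tcp_rot"][2]))
E
```

```text
[[338. 239.]
 [346. 168.]
 [385. 173.]
 [377. 243.]]
2 [[489.2, 165.9], [455.5, 206.2], [477.3, 223.8], [512.5, 184.4]]
12 [[486.6, 167.9], [454.2, 206.7], [475.1, 223.6], [509.0, 185.7]]
[478.53446713 162.32416121 121.03265046] 135.23385357204478
```

```bash
python3 -m handwheel '[[0,-0.0045,0.043,-0.03,-5],[0,-0.0045,0.043,-0.06,-5],[0,-0.0045,0.043,-0.09,-5],[0,-0.0045,0.043,-0.11,-5],[0,-0.0045,0.043,-0.117,-5],[0,-0.0045,0.043,-0.117,-5]]' 30
python3 -m handwheel '[[1,0,0,0,0],[1,0,0,0,0],[1,0,0,0,0],[1,0,0,0,0],[1,0,0,0.0,0],[1,0,0,0.0,0]]' 30
python3 -m handwheel '[[1,0,0,0.01,0],[1,0,0,0.03,0],[1,0,0,0.05,0],[1,0,0,0.05,0]]'
python3 - <<'E'
from h import *
c=env.camera("wrist");cv2.imwrite("pics/w4.png",c["img"][150:470,120:560])
E
```

```text
clock: 10.85
position: [473.9, 205.4, 4.1]
tcp_rot: [-3.14, -0.001, 2.273]
force: [-0.3, -0.4, 0.2]
finger_gap: 0.5
finger_force: 0.0
clock: 11.45
position: [474.3, 206.5, 5.8]
tcp_rot: [3.14, 0.002, 2.275]
force: [0.5, -3.1, 7.1]
finger_gap: 0.288
finger_force: 30.2
clock: 11.85
position: [474.7, 206.9, 57.5]
tcp_rot: [3.137, 0.002, 2.275]
force: [-0.3, -0.4, -0.4]
finger_gap: 0.286
finger_force: 29.5
```

View pics/w4.png

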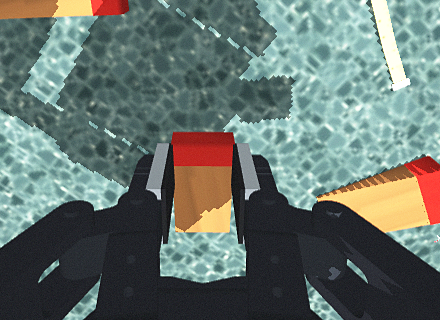

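```bash
python3 -m handwheel '[[1,0.01,-0.02,0.03,-8],[1,0.03,-0.05,0.06,-16],[1,0.06,-0.08,0.07,-24],[1,0.09,-0.11,0.07,-32],[1,0.12,-0.14,0.07,-40],[1,0.15,-0.17,0.07,-48],[1,0.18,-0.2,0.07,-56],[1,0.21,-0.23,0.07,-64]]'
python3 -m handwheel '[[1,0.01,-0.005,0,-8],[1,0.022,-0.013,-0.01,-16],[1,0.022,-0.013,-0.03,-24],[1,0.022,-0.013,-0.05,-32],[1,0.022,-0.013,-0.07,-40],[1,0.022,-0.013,-0.09,-48],[1,0.022,-0.013,-0.1,-50.5],[1,0.022,-0.013,-0.1,-50.5]]'
python3 - <<'E'
from h import *
c=env.camera("wrist");cv2.imwrite("pics/w5.png",c["img"])
s=env.sense();print(s["position"],np.degrees(s["tcp_rot"]),s["joint_pos"])
for r in (0,92): print(p(c,[567+r*.961,-77.5+r*.276,26]))
E
```

```text
clock: 12.7
position: [684.2, -24.7, 123.5]
tcp_rot: [-3.14, 0.0, 1.152]
force: [0.5, -0.7, -0.9]
finger_gap: 0.289
finger_force: 29.7
clock: 13.5
position: [704.2, -36.1, 21.8]
tcp_rot: [-3.139, 0.005, 0.276]
force: [-0.7, 1.0, -0.1]
finger_gap: 0.29
finger_force: 29.7
[704.94411783 -36.27304354  23.35886277] [-1.79918645e+02  1.40695487e-01  1.58876594e+01] [-2.18677692e-01  8.33648112e-01  1.06431341e+00  8.46544443e-05
  1.24646657e+00  1.07480132e+00]
(np.float64(326.883277061723), np.float64(546.0990256623951))
(np.float64(326.4945035874155), np.float64(411.4007364629746))
```

View pics/w5.png

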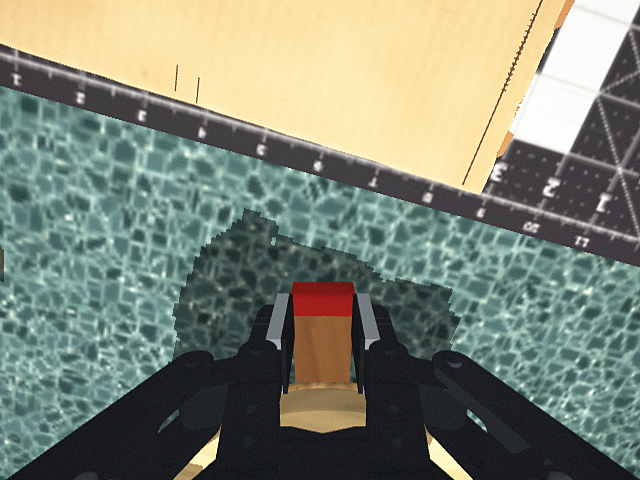

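```bash
python3 -m handwheel '[[1,0,0,-0.01,0],[1,0,0,-0.017,0],[1,0,0,-0.0195,0],[1,0,0,-0.0195,0],[1,0,0,-0.0195,0]]'
python3 - <<'E'
from h import *
s=env.sense();print(s["position"],s["force"],s["tcp_rot"])
c=env.camera("wrist")
for r in (92,105):print(r,p(c,[567+r*.961,-77.5+r*.276,0]))
cv2.imwrite("pics/w6.png",cv2.resize(c["img"][270:430,220:430],None,fx=3,fy=3))
E
```

```text
clock: 14.05
position: [705.5, -36.4, 5.9]
tcp_rot: [3.142, 0.0, 0.277]
force: [-2.6, 0.3, 5.3]
finger_gap: 0.288
finger_force: 30.3
[705.50242222 -36.4234701    5.90377474] [-2.60139779  0.28546739  5.34861545] [3.14155018e+00 1.19438911e-05 2.76555961e-01]
92 (np.float64(324.94235283184184), np.float64(398.13913892477206))
105 (np.float64(324.86280797247275), np.float64(376.1913942586257))
```

View pics/w6.png

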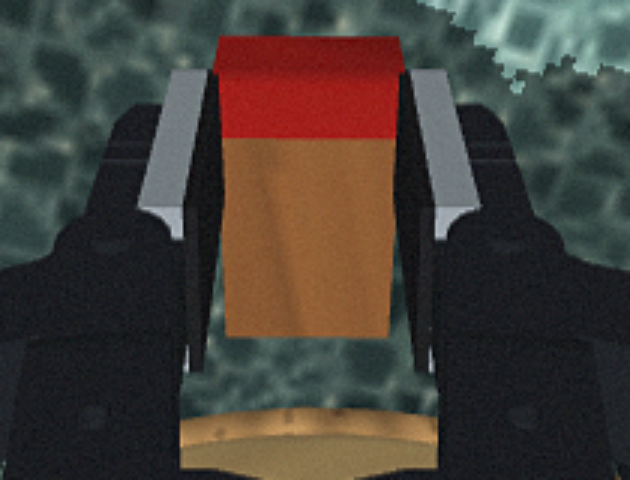

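```bash
python3 -m handwheel '[[1,-0.0048,-0.0014,0,0],[1,-0.0096,-0.0028,0,0],[1,-0.0144,-0.0041,0,0],[1,-0.0182,-0.0052,0,0],[1,-0.0192,-0.0055,0,0],[1,-0.0192,-0.0055,0,0]]'
python3 -m handwheel '[[1,-0.0019,-0.0006,0,0],[1,-0.0038,-0.0011,0,0],[1,-0.0038,-0.0011,0,0]]'
```

```text
clock: 14.7
position: [686.4, -42.2, 5.9]
tcp_rot: [3.141, -0.001, 0.276]
force: [1.4, 1.1, 6.7]
finger_gap: 0.285
finger_force: 30.4
clock: 15.0
position: [682.7, -43.2, 5.9]
tcp_rot: [3.141, -0.001, 0.276]
force: [2.1, 0.8, 5.4]
finger_gap: 0.285
finger_force: 30.4
```

```bash
python3 -m handwheel '[[1,-0.001,-0.0003,0,0],[1,-0.0019,-0.0006,0,0],[1,-0.0019,-0.0006,0,0]]'
python3 -m handwheel '[[1,-0.001,-0.0003,0,0],[1,-0.001,-0.0003,0,0],[1,-0.001,-0.0003,0,0]]'
python3 -m handwheel '[[1,-0.001,-0.0003,0,0],[1,-0.001,-0.0003,0,0],[1,-0.001,-0.0003,0,0]]'
```

```text
clock: 15.3
position: [681.0, -43.8, 5.9]
tcp_rot: [3.141, -0.001, 0.276]
force: [2.5, 1.3, 6.3]
finger_gap: 0.288
finger_force: 30.3
clock: 15.6
position: [680.0, -44.1, 5.9]
tcp_rot: [3.141, -0.001, 0.276]
force: [3.1, 0.5, 5.3]
finger_gap: 0.284
finger_force: 30.3
clock: 15.9
position: [679.0, -44.4, 5.9]
tcp_rot: [3.141, -0.001, 0.276]
force: [2.7, 0.6, 5.1]
finger_gap: 0.29
finger_force: 30.3
```

```bash
python3 -m handwheel '[[1,-0.001,-0.0003,0,0],[1,-0.001,-0.0003,0,0],[1,-0.001,-0.0003,0,0]]'
python3 -m handwheel '[[1,-0.001,-0.0003,0,0],[1,-0.001,-0.0003,0,0],[1,-0.001,-0.0003,0,0]]'
python3 - <<'E'
from h import *
c=env.camera("wrist")
for r in (70,75,92,117):print(r,p(c,[567+r*.961,-77.5+r*.276,0]))
cv2.imwrite("pics/w7.png",cv2.resize(c["img"][270:430,220:430],None,fx=3,fy=3))
E
```

```text
clock: 16.2
position: [678.0, -44.7, 5.9]
tcp_rot: [3.141, -0.001, 0.276]
force: [1.8, 0.3, 5.7]
finger_gap: 0.289
finger_force: 30.3
clock: 16.5
position: [677.1, -45.0, 5.9]
tcp_rot: [3.141, -0.002, 0.276]
force: [2.1, 1.4, 5.6]
finger_gap: 0.287
finger_force: 30.3
70 (np.float64(324.0929742238997), np.float64(385.5292501330391))
75 (np.float64(324.0490074840658), np.float64(376.967117329613))
92 (np.float64(323.89359456991207), np.float64(346.7018300834953))
117 (np.float64(323.6469335315708), np.float64(298.66677959573747))
```

View pics/w7.png

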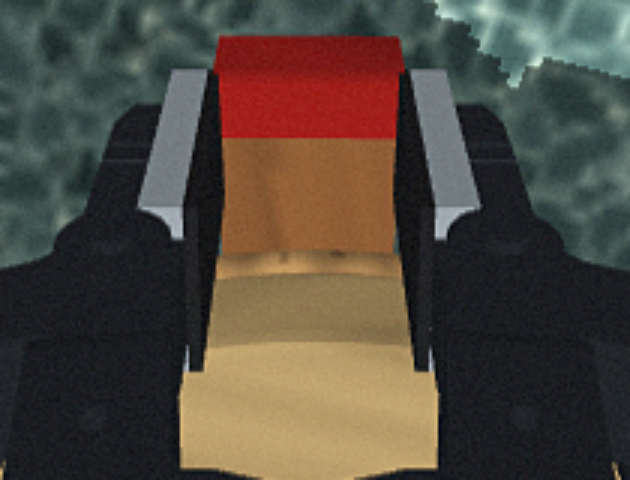

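Insertion is about 19 mm by the image scale, inside the snug band. Releasing the wedge and checking.

```bash
python3 -m handwheel '[[0.2,0,0,0.001,0],[0,0,0,0.002,0],[0,0,0,0.002,0],[0,0,0,0.03,0],[0,0.01,0.003,0.07,0],[0,0.01,0.003,0.1,0],[0,0.01,0.003,0.1,0]]'
python3 - <<'E'
from h import *
c=env.camera("wrist");t=env.camera("top")
hsv=cv2.cvtColor(c["img"],cv2.COLOR_BGR2HSV)
m=(((hsv[...,0]<8)|(hsv[...,0]>172))&(hsv[...,1]>150)).astype(np.uint8)*255
k=max(cv2.findContours(m,0,2)[0],key=cv2.contourArea);b=cv2.boxPoints(cv2.minAreaRect(k))
q=np.array([w(c,*x,10) for x in b]);print("red",b.round(),q.tolist(),q.mean(0),"r",((q-[567,-77.5])@[.961,.276]))
cv2.imwrite("pics/w8.png",c["img"])
print(env.sense()["position"])
hsv=cv2.cvtColor(t["img"],cv2.COLOR_BGR2HSV);m=cv2.inRange(hsv,(14,50,130),(34,190,255));m[:170]=0;m[270:]=0;m[:,:250]=0;m[:,365:]=0
k=max(cv2.findContours(m,0,2)[0],key=cv2.contourArea)
P=np.array([w(t,*q,26) for q in k[:,0]]);P=P[P[:,0]<600];A=np.c_[2*P,np.ones(len(P))];s=np.linalg.lstsq(A,(P**2).sum(1),rcond=None)[0];print("board",s[:2],np.sqrt(s[2]+s[:2]@s[:2]))
E
```

```text
clock: 17.25
position: [688.4, -42.2, 110.0]
tcp_rot: [3.138, -0.007, 0.276]
force: [0.5, -0.3, 0.9]
finger_gap: 0.503
finger_force: 0.0
red [[303. 237.]
 [340. 237.]
 [340. 255.]
 [303. 255.]] [[686.2, -29.5], [693.1, -54.1], [680.4, -57.8], [673.4, -32.8]] [683.275 -43.55 ] r [127.7992 127.6405 114.4146 114.5876]
[686.39570781 -41.88858275 105.26722627]
board [ 535.10068817 -116.87738663] 53.49373257722768
```

View pics/w8.png

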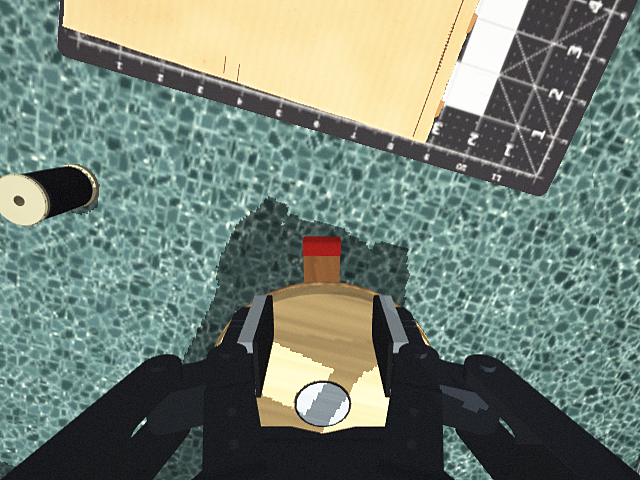

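```bash
python3 - <<'E'
from h import *
c=env.camera("wrist");print("disc",w(c,323,404,26))
E
python3 -m handwheel '[[1,-0.02,-0.006,0,0],[1,-0.046,-0.0145,0,0],[1,-0.046,-0.0145,-0.04,0],[1,-0.046,-0.0145,-0.065,0],[1,-0.046,-0.0145,-0.0725,0],[1,-0.046,-0.0145,-0.0725,0]]'
python3 -m handwheel '[[1,0,0,-0.006,0],[1,0,0,-0.009,0],[1,0,0,-0.009,0],[1,0,0,-0.009,0]]'
```

```text
disc [568.1 -75.8]
clock: 18.0
position: [639.9, -56.2, 31.2]
tcp_rot: [-3.14, 0.003, 0.276]
force: [-1.1, 0.7, 0.1]
finger_gap: -0.002
finger_force: 0.0
clock: 18.4
position: [641.4, -56.5, 25.9]
tcp_rot: [3.14, -0.002, 0.276]
force: [-2.5, 0.4, 8.4]
finger_gap: 0.001
finger_force: 4.2
```

```bash
python3 -m handwheel '[[1,0,0,-0.001,0],[1,0,0,-0.002,0],[1,0,0,-0.002,0],[1,0,0,-0.002,0],[1,0,0,-0.002,0],[1,0,0,-0.002,0]]'
python3 -m handwheel '[[1,0,0,0.01,0],[1,0,0,0.04,0],[1,0.02,0.006,0.07,0],[1,0.045,0.0145,0.09,0],[1,0.045,0.0145,0.09,0],[1,0.045,0.0145,0.09,0]]'
python3 - <<'E'
from h import *
c=env.camera("wrist")
hsv=cv2.cvtColor(c["img"],cv2.COLOR_BGR2HSV)
m=(((hsv[...,0]<8)|(hsv[...,0]>172))&(hsv[...,1]>150)).astype(np.uint8)*255
k=max(cv2.findContours(m,0,2)[0],key=cv2.contourArea);b=cv2.boxPoints(cv2.minAreaRect(k))
q=np.array([w(c,*x,10) for x in b]);print("red r",((q-[567,-77.5])@[.961,.276]),q.mean(0))
print(env.sense()["position"])
cv2.imwrite("pics/w9.png",cv2.resize(c["img"][200:440,180:470],None,fx=2.5,fy=2.5))
E
```

```text
clock: 19.0
position: [641.6, -56.5, 25.7]
tcp_rot: [3.139, -0.003, 0.276]
force: [-7.7, 1.6, 20.1]
finger_gap: -0.001
finger_force: 10.5
clock: 19.6
position: [685.6, -41.7, 111.9]
tcp_rot: [3.141, -0.0, 0.277]
force: [-1.0, -0.4, -0.8]
finger_gap: -0.001
finger_force: 0.0
red r [128.294  128.1353 114.1263 114.3269] [683.325 -43.325]
[684.8879732  -41.82039724 111.07509268]
```

View pics/w9.png

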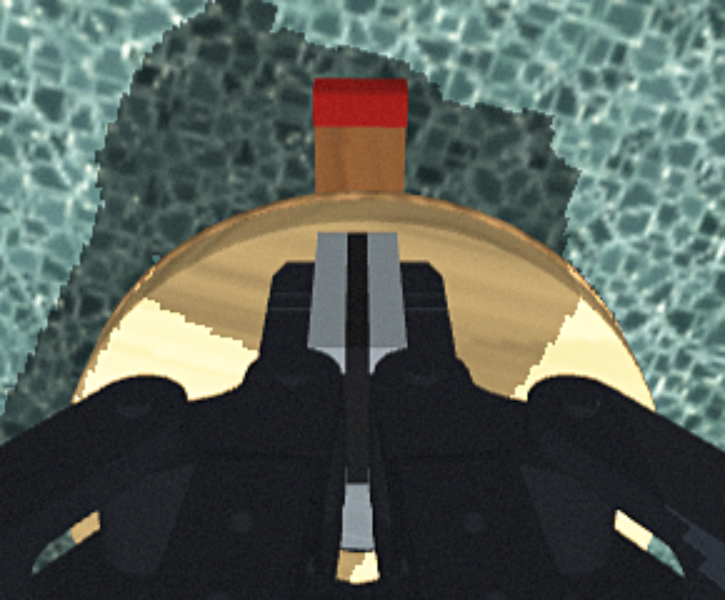

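The wedge sits about 18 mm under the rim and didn't move. Under 20 N the top stood at 25.7 mm, so it stayed level.

```bash
python3 -c "
from bench import env
print(env.close_job())"
```

```text
the job is handed in; nothing more can be done
None
```

I found the warped side at about 16° from the world x axis and slid the small wedge about 18 mm under the rim there; a 20 N press above it did not tip the board, so I let go and handed the job in, with no verdict returned.

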